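# Stroke the lids of a week's pill box shut

## Robot

A 7-joint arm with a two-finger parallel gripper is mounted at the origin on the work surface. World frame = base frame: x ahead of the robot, y to its left, z up, the work surface at z = 0. Lengths are in m, angles in rad, forces in N, time in s.
With the tool pointing down it reaches from about 0.425 to 1.025 m from the base axis. Payload 9.4 kg.
Tool frame: the origin (TCP) lies at the very end of the fingers, on their centre line; the grasp point (between the pads) lies 19 mm behind it; z points along the fingers, y is the line along which they close (so a half turn about z gives the same grasp; the last joint's range is limited). The gripper opens to 93 mm and grips with 3 to 60 N. Pads are 15 mm wide; open, the fingers measure 128 mm over their backs; the gripper's body (75 mm by 188 mm) begins 65 mm behind the grasp point.
Start: joints at [-1.31, 0.599, -0.003, 1.599, 0.002, 0.943, -0.08], TCP at [0.24, 0.684, 0.219] pointing down, gripper open.
Joint ranges: [-2.57, 2.57], [-0.35, 1.97], [-1.29, 1.29], [0.11, 2.56], [-1.05, 4.19], [0.11, 1.86], [-2.63, 2.63]. Speed limits (rad/s): [2.22, 2.22, 3.01, 3.01, 3.14, 3.14, 3.14].

## Interface

Orientations are given as a unit quaternion [w, x, y, z].
In Python, from workcell import ctrl, get_image, camera_info gives the robot as it stands.
- The arm moves only by the shell command python3 -m jog 'ROWS' [FORCE]. ROWS is JSON, a list of rows, each an object of numbers: "claw": the finger opening in mm, from 0 to 93; "tx", "ty", "tz": the shift along the tool's x, y, z in mm; "ax", "ay", "az": the turn, a rotation vector about the tool's x, y, z in rad. A call has 1 to 20 rows; each row is the pose to reach, as a shift and turn from the pose commanded when the call began, along the tool's axes at that moment; what a row does not reach only later rows make up. A row lasts 1/8 s, in which the tool goes at most 62.5 mm and 10.7 degrees, less where a joint would pass 70% of its speed; a pose out of reach is approached as far as the arm can. A call with a gripper value outside its range is refused whole. The fingers move at their own pace and stop on an object; FORCE is the grip in N (left out, the last holds). Time passes only in rows, so rows that repeat a pose let the fingers close. It gives the time, the measured TCP pose, the force, the opening and the grip force at its end, in the units of the state.
- ctrl.get_state(): the state, without advancing time (a new reading comes with each control period).
- get_image(name): name is "scene" or "top" or "wrist"; returns (picture, depth): 420x560x3 uint8, red, green, blue; 420x560 float32, m along the optical axis (not along the pixel's ray), 0 where there is no reading.
- camera_info(name): a dict with "fx", "fy", "cx", "cy" (pixels), "rvec" (rotation vector, rad) and "tvec" (3), from world to camera coordinates, as OpenCV has them; the wrist camera has in their place "hand_eye" (4x4, takes a point from camera to tool coordinates, whose origin is the TCP and whose axes are the flange's). Camera axes: x right, y down, z forward; pixel columns grow to the right and rows downward; lengths in m; the calibration is good to about 2 mm. A picture is of the moment at which its call begins: read the wrist's pose just before it. camera_info takes no time and is no camera call.
- ctrl.job_done(): hands the job in; it is judged then, once.
The state is a dict: "clock": time; "q": joint angles; "dq": joint speeds; "tau": joint torques, N m; "ee_pos": TCP position; "ee_rot": TCP orientation; "ft_force": force on the tool from outside, world axes, zero at the start; "ft_torque": the same for the moment, N m; "grip_width": finger opening in m; "grip_force": force on a finger pad.
Only numpy, scipy, OpenCV 4.12 (cv2) and the standard library are available. Lean on these libraries where they do the work, as an engineer would, in place of code of your own. Each camera call takes 0.05 s, during which the arm holds its last target. There are 200 camera calls.

## Task

The pill box has just been filled and its seven lids all stand ajar. With the fingertips, stroke lightly along the row from the thumb rest to the far end in one pass, staying down on the lids or close above them, so that every lid is pressed flat shut one after the other. Do not lift the box or push it away, leave the other things on the drawer top where they are, and finish with the hand clear.

Things in the scene. Friction and masses are not known exactly. Their poses are not given: they have to be found in the camera images.
- pillbox: Green plastic seven-day pill box, 240 mm long (along its y), 46 mm wide (x), 32 mm high, 0.4 to 0.6 kg, loose, at any yaw, on soft feet: it sinks 1 mm per 5 N pressed (3 mm at most), and about 3 N sideways slides it. Origin: centre of its underside, z up. Along +y: a plain flat thumb rest (y -120 to -95 mm), seven equal lids, one every 30 mm (y -95 to +115), a 5 mm end wall, all flush at 32 mm when shut.
- thumb_rest (a point): centre of the flat top of the thumb rest of the pill box (box frame 0, -107.5, 32 mm); axes as the box: the row of lids runs from here along +y
- row_end (a point): centre of the top of the end wall beyond the last lid (box frame 0, 117.5, 32 mm). Each lid is a flat plate 39.5 mm wide (x), 27.5 mm long (y), 2.5 mm thick, with a small latch tooth under its free edge; shut lids are firm under the finger.
- jar: closed amber glass jar with a black cap, 52 mm across, 58 mm high, 0.16 kg; origin: centre of its underside. A bystander.
- scraper: steel tongue scraper lying flat: a U of 6 mm wire, 138 mm long (its x, from -63 to +75 mm, bow at +x) and 54 mm wide; origin: on its middle line, underside. A bystander.
- magnifier: compact white plastic magnifier lying flat: 50 by 44 mm lens frame, 10 mm high, round lens 34 mm across on top, with a handle 20 mm wide reaching 66 mm along its -x; origin: centre of the frame, underside. A bystander.
- inhaler: yellow inhaler with a metal canister top, standing upright in the middle slot of the rack, 32 by 26 mm and 86 mm high, mouthpiece at its -x; origin: its foot. A bystander.
- rack: clear plastic rack, fixed to the drawer top, 100 mm (x) by 132 mm (y), 60 mm high: four upright panes along x that make three slots of 38 mm; origin: centre of its underside. A bystander.
- lid1 (a joint): opening angle of the first lid from the thumb rest, rad: 0 shut and flush, 1.3 wide open; starts at 0.3 to 0.6. Hinged crosswise at its edge nearest the thumb rest (box y = -94 mm, 31 mm up), free edge 27.5 mm farther along +y. Stiff: 0.2 N at the free edge moves it, it stays where left. A finger sliding on from hinge to free edge lays it flat; one coming the other way jams.
- lid2 (a joint): opening angle of the second lid from the thumb rest, rad: 0 shut and flush, 1.3 wide open; starts at 0.3 to 0.6. Hinged crosswise at its edge nearest the thumb rest (box y = -64 mm, 31 mm up), free edge 27.5 mm farther along +y. Stiff: 0.2 N at the free edge moves it, it stays where left. A finger sliding on from hinge to free edge lays it flat; one coming the other way jams.
- lid3 (a joint): opening angle of the third lid from the thumb rest, rad: 0 shut and flush, 1.3 wide open; starts at 0.3 to 0.6. Hinged crosswise at its edge nearest the thumb rest (box y = -34 mm, 31 mm up), free edge 27.5 mm farther along +y. Stiff: 0.2 N at the free edge moves it, it stays where left. A finger sliding on from hinge to free edge lays it flat; one coming the other way jams.
- lid4 (a joint): opening angle of the fourth (middle) lid from the thumb rest, rad: 0 shut and flush, 1.3 wide open; starts at 0.3 to 0.6. Hinged crosswise at its edge nearest the thumb rest (box y = -4 mm, 31 mm up), free edge 27.5 mm farther along +y. Stiff: 0.2 N at the free edge moves it, it stays where left. A finger sliding on from hinge to free edge lays it flat; one coming the other way jams.
- lid5 (a joint): opening angle of the fifth lid from the thumb rest, rad: 0 shut and flush, 1.3 wide open; starts at 0.3 to 0.6. Hinged crosswise at its edge nearest the thumb rest (box y = 26 mm, 31 mm up), free edge 27.5 mm farther along +y. Stiff: 0.2 N at the free edge moves it, it stays where left. A finger sliding on from hinge to free edge lays it flat; one coming the other way jams.
- lid6 (a joint): opening angle of the sixth lid from the thumb rest, rad: 0 shut and flush, 1.3 wide open; starts at 0.3 to 0.6. Hinged crosswise at its edge nearest the thumb rest (box y = 56 mm, 31 mm up), free edge 27.5 mm farther along +y. Stiff: 0.2 N at the free edge moves it, it stays where left. A finger sliding on from hinge to free edge lays it flat; one coming the other way jams.
- lid7 (a joint): opening angle of the seventh (last) lid from the thumb rest, rad: 0 shut and flush, 1.3 wide open; starts at 0.3 to 0.6. Hinged crosswise at its edge nearest the thumb rest (box y = 86 mm, 31 mm up), free edge 27.5 mm farther along +y. Stiff: 0.2 N at the free edge moves it, it stays where left. A finger sliding on from hinge to free edge lays it flat; one coming the other way jams.
Mind the look-alikes: they are no part of the job. There is more than one size of the pillbox; the one meant has the size given above.

How it is judged:
On the way, in this order (a step that is already met when the one before it is completed fails the run):
1. the first lid is shut while the last three still stand ajar (value of joint lid1 below 0.1 rad and value of joint each of lid5, lid6, lid7 above 0.2 rad), for 0.05 s.
2. the first four lids are shut while the last still stands ajar (value of joint each of lid1, lid2, lid3, lid4 below 0.1 rad and value of joint lid7 above 0.2 rad), for 0.05 s.
3. all seven lids are shut (value of joint each of lid1, lid2, lid3, lid4, lid5, lid6, lid7 below 0.1 rad), for 0.1 s.
At the end, for the whole second after the job is handed in: All seven lids are shut (each under 0.10 rad, its free edge less than 3 mm proud); the pill box stands flat and at rest within 40 mm of where it stood, and the jar, scraper, magnifier and inhaler are within 12 mm of where they were (all of step 3 and height (world z) of pillbox below 0.004 m and angle between pillbox's own z axis and vertical below 0.05 rad and distance of pillbox from where it was at the start of the episode below 0.04 m and linear speed of pillbox below 0.02 m/s and distance of each of jar, scraper, magnifier, inhaler from where it was at the start of the episode below 0.012 m); the robot touches nothing.
It fails at once if the pill box is lifted or tipped (over 10 mm up or 0.2 rad) (height (world z) of pillbox above 0.01 m or angle between pillbox's own z axis and vertical above 0.2 rad).
It fails at once if the pill box is pushed away (over 40 mm) (distance of pillbox from where it was at the start of the episode above 0.04 m).
It fails at once if the fingers bear on the pill box with more than 25 N, or another part of the arm leans on it (contact force between the fingers and pillbox above 25 N or contact force between the arm and pillbox above 3 N).
It fails at once if the pass is broken off: with the first lid shut and the last still ajar, the fingertips rise more than about 40 mm above the lids (value of joint lid1 below 0.1 rad and value of joint lid7 above 0.2 rad and z of the grasp point in the frame of pillbox above 0.092 m).
It fails at once if the jar, scraper, magnifier or inhaler is moved (over 12 mm) (distance of any of jar, scraper, magnifier, inhaler from where it was at the start of the episode above 0.012 m).
It also fails if it takes over 45 s, if anything falls off the work surface, if the arm or the gripper's body presses on something with over 40 N, if the wrist force passes 120 N, or if a joint passes its speed limit or range.

## Working session

There is one attempt and no reset: what is moved stays moved. The work goes in short steps, Python scripts to look and compute and a shell command to move; the robot and the scene stay as the last step left them, time stands still between calls to the robot, and variables do not carry over. Pictures are saved under pics/ and viewed, at most 10 in all, crops included, and the job is handed in when it is done.

```bash
mkdir -p pics; cat > h.py <<'E'
import numpy as np, cv2
from workcell import ctrl, get_image, camera_info
from scipy.spatial.transform import Rotation as R
def cloud(name):
    s=ctrl.get_state(); im,d=get_image(name); c=camera_info(name)
    v,u=np.mgrid[:420,:560]
    p=np.stack([(u-c["cx"])/c["fx"]*d,(v-c["cy"])/c["fy"]*d,d],-1)
    if "rvec" in c:
        M=R.from_rotvec(np.ravel(c["rvec"])).as_matrix(); w=(p-np.ravel(c["tvec"]))@M
    else:
        H=np.array(c["hand_eye"]); q=s["ee_rot"]
        w=(p@H[:3,:3].T+H[:3,3])@R.from_quat([q[1],q[2],q[3],q[0]]).as_matrix().T+s["ee_pos"]
    return im,d,w
def save(n,im): cv2.imwrite("pics/"+n,im[...,::-1])
E
python3 - <<'E'
from h import *
for n in("scene","top"):
    im,d,w=cloud(n); save(n+"0.png",im); np.savez(n+"0.npz",im=im,d=d,w=w)
print(ctrl.get_state())
E
```

```text
{'clock': 0.1, 'q': array([-1.30968488,  0.60006927, -0.00254353,  1.60004895,  0.00178719,
        0.94292196, -0.07980437]), 'dq': array([-0.00043774, -0.00018455,  0.00151641, -0.00241526,  0.00066674,
        0.0006486 ,  0.00071935]), 'tau': array([ 4.88199148e-03, -7.66562462e+01,  1.50246531e+00, -2.52937692e+01,
       -5.22206572e-02,  1.35513817e-02,  5.63810715e-05]), 'ee_pos': array([0.24014413, 0.68359871, 0.21782921]), 'ee_rot': array([-6.00616303e-05,  1.68080678e-01,  9.85772978e-01, -7.20148031e-04]), 'ft_force': array([-0.74840166, -0.12765285, -0.54639689]), 'ft_torque': array([-0.02411368,  0.02086127, -0.03062896]), 'grip_force': 0.0, 'grip_width': 0.09304568161144182}
```

View pics/top0.png

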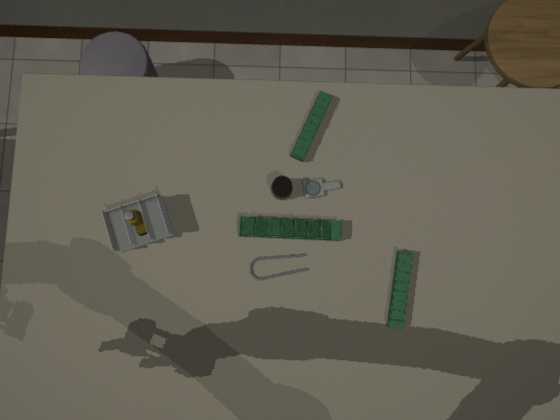

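View pics/scene0.png

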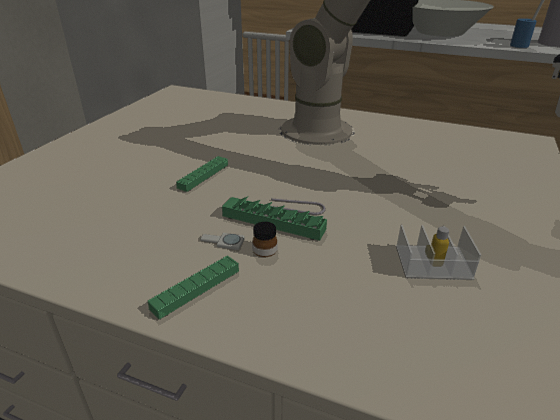

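Candidates in the top view are green boxes at (311,126), (290,228) and (400,289). The middle one looks longest and has its lids ajar. I'll measure all three and crop the middle one.

```bash
python3 - <<'E'
from h import *
f=np.load("top0.npz"); im,d,w=f["im"],f["d"],f["w"]
hsv=cv2.cvtColor(im,cv2.COLOR_RGB2HSV)
m=((hsv[...,0]>45)&(hsv[...,0]<90)&(hsv[...,1]>100)).astype(np.uint8)
n,l,st,ce=cv2.connectedComponentsWithStats(cv2.morphologyEx(m,cv2.MORPH_CLOSE,np.ones((5,5))))
for i in range(1,n):
    if st[i,4]<300: continue
    p=w[(l==i)&(d>0)]; p=p[p[:,2]>.015]
    r=cv2.minAreaRect((p[:,:2]*1000).astype(np.float32)); print(ce[i],np.round(r[0]),np.round(r[1]),r[2],np.percentile(p[:,2],[5,50,99]))
for n_,u,v in(("jar",282,187),("mag",313,187),("scrape",262,268),("table",300,330),("rest",336,230),("far",243,226),("inh",137,222)): print(n_,w[v,u].round(3))
save("crop1.png",cv2.resize(im[160:300,220:420],(800,560),interpolation=cv2.INTER_CUBIC))
E
```

```text
[311.03456221 125.69470046] [826.  31.] [ 30. 176.] 66.71819305419922 [0.02071064 0.02408285 0.02828793]
[290.2098831  228.17853348] [573.  80.] [235.  44.] 88.56997680664062 [0.02913753 0.03667442 0.04782173]
[399.82212389 289.73716814] [ 437. -179.] [ 35. 173.] 81.09452056884766 [0.0197638  0.02357124 0.02837303]
jar [0.665 0.101 0.059]
mag [0.675 0.025 0.01 ]
scrape [ 0.48   0.143 -0.   ]
table [0.338 0.051 0.   ]
rest [ 0.571 -0.028  0.032]
far [0.575 0.189 0.038]
inh [0.577 0.427 0.058]
```

View pics/crop1.png

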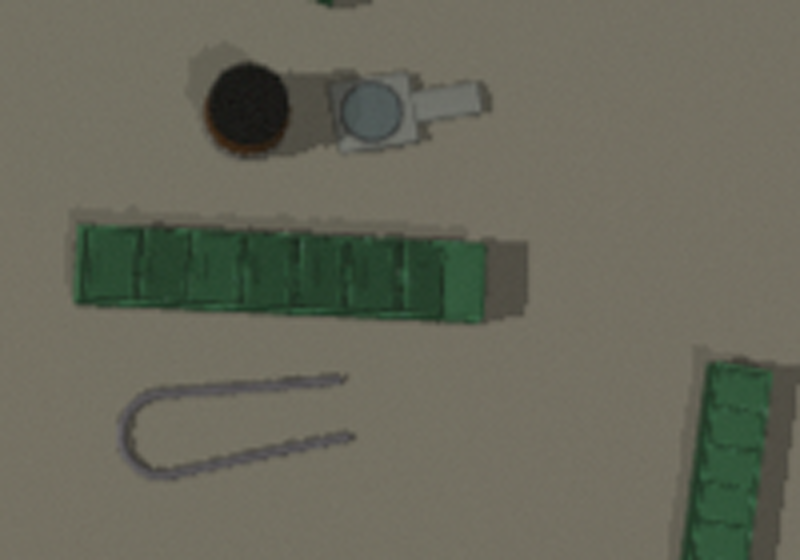

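The box at (290,228) measures about 240x46 mm and its lids are ajar. The thumb rest is at its right end (crop pixel (465,282), world −y), so it is the one meant. The jar is at (248,110) and the scraper at (230,430), both clear of the row. I'll go above the thumb rest with the fingers closed and the tool x axis along the row.

```bash
python3 -m jog '[{"claw":0,"tx":-55,"ty":-56,"tz":0,"az":0.12},{"claw":0,"tx":-547,"ty":-563,"az":1.26},{"claw":0,"tx":-547,"ty":-563,"az":1.26},{"claw":0,"tx":-547,"ty":-563,"az":1.26},{"claw":0,"tx":-547,"ty":-563,"az":1.26},{"claw":0,"tx":-547,"ty":-563,"az":1.26},{"claw":0,"tx":-547,"ty":-563,"az":1.26},{"claw":0,"tx":-547,"ty":-563,"az":1.26},{"claw":0,"tx":-547,"ty":-563,"az":1.26},{"claw":0,"tx":-547,"ty":-563,"az":1.26},{"claw":0,"tx":-547,"ty":-563,"az":1.26},{"claw":0,"tx":-547,"ty":-563,"az":1.26},{"claw":0,"tx":-547,"ty":-563,"az":1.26},{"claw":0,"tx":-547,"ty":-563,"az":1.26},{"claw":0,"tx":-547,"ty":-563,"az":1.26},{"claw":0,"tx":-547,"ty":-563,"az":1.26},{"claw":0,"tx":-547,"ty":-563,"az":1.26},{"claw":0,"tx":-547,"ty":-563,"az":1.26}]' 20
python3 - <<'E'
from h import *
im,d,w=cloud("wrist"); save("wrist1.png",im); np.savez("wrist1.npz",im=im,d=d,w=w)
s=ctrl.get_state(); print(s["q"].round(3),s["clock"],s["ee_pos"],s["ft_force"])
q=s["ee_rot"]; print(R.from_quat([q[1],q[2],q[3],q[0]]).as_matrix().round(4))
hsv=cv2.cvtColor(im,cv2.COLOR_RGB2HSV)
m=(hsv[...,0]>45)&(hsv[...,0]<90)&(hsv[...,1]>100)&(d>0)
p=w[m&(abs(w[...,1]-.08)<.14)&(abs(w[...,0]-.573)<.05)]; p=p[p[:,2]>.02]
r=cv2.minAreaRect((p[:,:2]*1000).astype(np.float32)); print(r)
t=p[p[:,1]<-.017]; print("rest z",np.median(t[t[:,2]>.027,2]), t[:,:2].min(0),t[:,:2].max(0))
E
```

```text
[-1.31   0.6   -0.003  1.6    0.002  0.943 -0.08 ] 0.15 [0.24013945 0.68368926 0.21795636] [0.49928446 0.01917243 0.35708221]
[[-9.435e-01  3.314e-01 -3.000e-04]
 [ 3.314e-01  9.435e-01 -1.200e-03]
 [-1.000e-04 -1.200e-03 -1.000e+00]]
((0.0, 0.0), (0.0, 0.0), 0.0)invalid input
  return _methods._mean(a, axis=axis, dtype=dtype,
  ret = ret.dtype.type(ret / rcount)
Traceback (most recent call last):
ValueError: zero-size array to reduction operation minimum which has no identity
```

View pics/wrist1.png

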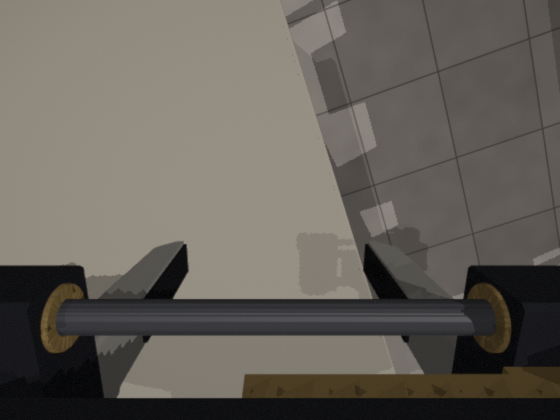

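The move was refused, so the picture is still from the start pose and only shows table edge and floor. Rows probably need every key.

```bash
python3 -m jog '[{"claw":0,"tx":-50,"ty":-50,"tz":0,"ax":0,"ay":0,"az":0.12},{"claw":0,"tx":-100,"ty":-102,"tz":0,"ax":0,"ay":0,"az":0.24},{"claw":0,"tx":-547,"ty":-563,"tz":0,"ax":0,"ay":0,"az":1.26},{"claw":0,"tx":-547,"ty":-563,"tz":0,"ax":0,"ay":0,"az":1.26},{"claw":0,"tx":-547,"ty":-563,"tz":0,"ax":0,"ay":0,"az":1.26},{"claw":0,"tx":-547,"ty":-563,"tz":0,"ax":0,"ay":0,"az":1.26},{"claw":0,"tx":-547,"ty":-563,"tz":0,"ax":0,"ay":0,"az":1.26},{"claw":0,"tx":-547,"ty":-563,"tz":0,"ax":0,"ay":0,"az":1.26},{"claw":0,"tx":-547,"ty":-563,"tz":0,"ax":0,"ay":0,"az":1.26},{"claw":0,"tx":-547,"ty":-563,"tz":0,"ax":0,"ay":0,"az":1.26},{"claw":0,"tx":-547,"ty":-563,"tz":0,"ax":0,"ay":0,"az":1.26},{"claw":0,"tx":-547,"ty":-563,"tz":0,"ax":0,"ay":0,"az":1.26},{"claw":0,"tx":-547,"ty":-563,"tz":0,"ax":0,"ay":0,"az":1.26},{"claw":0,"tx":-547,"ty":-563,"tz":0,"ax":0,"ay":0,"az":1.26},{"claw":0,"tx":-547,"ty":-563,"tz":0,"ax":0,"ay":0,"az":1.26},{"claw":0,"tx":-547,"ty":-563,"tz":0,"ax":0,"ay":0,"az":1.26},{"claw":0,"tx":-547,"ty":-563,"tz":0,"ax":0,"ay":0,"az":1.26},{"claw":0,"tx":-547,"ty":-563,"tz":0,"ax":0,"ay":0,"az":1.26}]' 20
cat > look.py <<'E'
from h import *
import sys
im,d,w=cloud("wrist"); save(sys.argv[1]+".png",im)
s=ctrl.get_state(); print(s["q"].round(3),s["clock"],s["ee_pos"],s["ft_force"])
q=s["ee_rot"]; print(R.from_quat([q[1],q[2],q[3],q[0]]).as_matrix().round(4))
hsv=cv2.cvtColor(im,cv2.COLOR_RGB2HSV)
m=(hsv[...,0]>45)&(hsv[...,0]<90)&(hsv[...,1]>100)&(d>0)
p=w[m&(abs(w[...,1]-.08)<.14)&(abs(w[...,0]-.573)<.05)]; p=p[p[:,2]>.02]
if len(p):
    print(len(p),cv2.minAreaRect((p[:,:2]*1000).astype(np.float32)))
    t=p[p[:,1]<-.017]
    if len(t): print("rest z",np.median(t[t[:,2]>.027,2]), t[:,:2].min(0),t[:,:2].max(0))
E
python3 look.py wrist2
```

```text
clock: 2.4
ee_pos: [0.5697, -0.0277, 0.2187]
ee_rot: [0.0, 0.716, 0.698, 0.0]
ft_force: [0.4, -0.3, -0.7]
grip_width: 0.0007
grip_force: 0.0
[-0.318  0.433  0.378  1.976 -0.224  0.772  0.163] 2.45 [ 0.56972915 -0.02789374  0.21871883] [-0.13621562  0.40485648 -0.78641838]
[[ 2.610e-02  9.997e-01  1.000e-04]
 [ 9.997e-01 -2.610e-02  1.000e-04]
 [ 1.000e-04  1.000e-04 -1.000e+00]]
93 ((573.6326293945312, 64.71221923828125), (163.2169647216797, 41.395057678222656), 88.50421142578125)
```

View pics/wrist2.png

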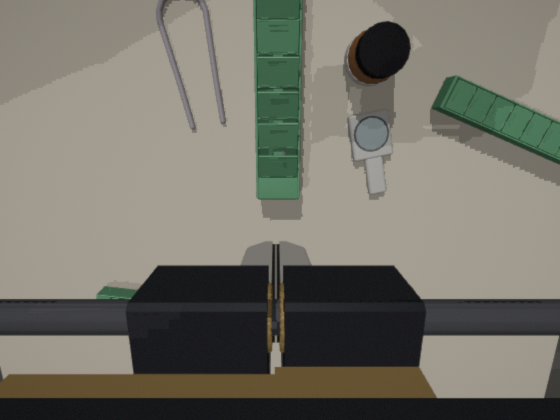

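The wrist view shows the thumb rest at (278,188), the row running straight up the picture and the fingertips at column 277. The jar is at (380,55), the magnifier at (372,135) and the scraper at (190,60), all off to the sides. I'll cast rays to check the centre line.

```bash
python3 - <<'E'
from h import *
im=cv2.imread("pics/wrist2.png")[...,::-1]; s=ctrl.get_state(); c=camera_info("wrist"); H=np.array(c["hand_eye"]); q=s["ee_rot"]
Rw=R.from_quat([q[1],q[2],q[3],q[0]]).as_matrix(); o=Rw@H[:3,3]+s["ee_pos"]
def ray(u,v,z=.032):
    r=Rw@H[:3,:3]@[(u-c["cx"])/c["fx"],(v-c["cy"])/c["fy"],1]; return (o+r*(z-o[2])/r[2]).round(4)
hsv=cv2.cvtColor(np.ascontiguousarray(im),cv2.COLOR_RGB2HSV)
m=(hsv[...,0]>45)&(hsv[...,0]<90)&(hsv[...,1]>90)
for v in (20,80,120,160,170,180,185,190,195,200):
    u=np.where(m[v,230:320])[0]+230
    if len(u): print(v,u[0],u[-1],ray(u[0],v),ray(u[-1],v))
print(hsv[188,270:290:5].tolist())
E
```

```text
20 255 300 [0.554  0.1329 0.032 ] [0.5963 0.1317 0.032 ]
80 256 299 [0.5528 0.0798 0.032 ] [0.5949 0.0787 0.032 ]
120 257 298 [0.5522 0.0419 0.032 ] [0.5936 0.0408 0.032 ]
160 257 298 [0.5506 0.0017 0.032 ] [0.5932 0.0006 0.032 ]
170 257 297 [ 0.5502 -0.0087  0.032 ] [ 0.592  -0.0098  0.032 ]
180 258 258 [ 0.5508 -0.0193  0.032 ] [ 0.5508 -0.0193  0.032 ]
185 258 297 [ 0.5506 -0.0247  0.032 ] [ 0.5919 -0.0258  0.032 ]
190 267 297 [ 0.5599 -0.0303  0.032 ] [ 0.5918 -0.0312  0.032 ]
195 258 297 [ 0.5502 -0.0355  0.032 ] [ 0.5918 -0.0366  0.032 ]
[[69, 88, 128], [69, 90, 128], [68, 88, 128], [69, 88, 127]]
```

Centre line agrees within 1.5 mm. Descend to about 8 mm above the thumb rest.

```bash
python3 -m jog '[{"claw":0,"tx":0,"ty":1,"tz":60,"ax":0,"ay":0,"az":0},{"claw":0,"tx":0,"ty":1,"tz":110,"ax":0,"ay":0,"az":0},{"claw":0,"tx":0,"ty":1,"tz":150,"ax":0,"ay":0,"az":0},{"claw":0,"tx":0,"ty":1,"tz":170,"ax":0,"ay":0,"az":0},{"claw":0,"tx":0,"ty":1,"tz":178,"ax":0,"ay":0,"az":0},{"claw":0,"tx":0,"ty":1,"tz":178,"ax":0,"ay":0,"az":0},{"claw":0,"tx":0,"ty":1,"tz":178,"ax":0,"ay":0,"az":0}]' 20
```

```text
clock: 3.32
ee_pos: [0.5714, -0.0284, 0.0416]
ee_rot: [0.001, 0.717, 0.698, 0.001]
ft_force: [-0.7, -0.5, 0.8]
grip_width: 0.0005
grip_force: 0.0
```

```bash
python3 -m jog '[{"claw":0,"tx":0,"ty":0,"tz":5,"ax":0,"ay":0,"az":0},{"claw":0,"tx":0,"ty":0,"tz":8,"ax":0,"ay":0,"az":0},{"claw":0,"tx":0,"ty":0,"tz":8,"ax":0,"ay":0,"az":0},{"claw":0,"tx":0,"ty":0,"tz":8,"ax":0,"ay":0,"az":0}]'
python3 -m jog '[{"claw":0,"tx":0,"ty":0,"tz":1,"ax":0,"ay":0,"az":0},{"claw":0,"tx":0,"ty":0,"tz":1,"ax":0,"ay":0,"az":0},{"claw":0,"tx":0,"ty":0,"tz":1,"ax":0,"ay":0,"az":0}]'
python3 -m jog '[{"claw":0,"tx":0,"ty":0,"tz":1,"ax":0,"ay":0,"az":0},{"claw":0,"tx":0,"ty":0,"tz":1,"ax":0,"ay":0,"az":0},{"claw":0,"tx":0,"ty":0,"tz":1,"ax":0,"ay":0,"az":0}]'
```

```text
clock: 3.82
ee_pos: [0.5708, -0.0285, 0.0327]
ee_rot: [0.0, 0.717, 0.697, 0.0]
ft_force: [0.1, -0.5, -0.1]
grip_width: 0.0003
grip_force: 0.0
clock: 4.2
ee_pos: [0.5709, -0.0285, 0.0318]
ee_rot: [0.0, 0.717, 0.697, 0.0]
ft_force: [-0.2, -0.5, 2.3]
grip_width: 0.0004
grip_force: 1.4
clock: 4.58
ee_pos: [0.5709, -0.0285, 0.0309]
ee_rot: [0.0, 0.717, 0.697, 0.0]
ft_force: [-0.2, 0.4, 7.0]
grip_width: 0.0007
grip_force: 3.4
```

Contact is at about 32.2 mm. I'll back off to a light press of about 1–2 N and stroke over lid 1 first.

```bash
python3 -m jog '[{"claw":0,"tx":0,"ty":0,"tz":-1.1,"ax":0,"ay":0,"az":0},{"claw":0,"tx":5,"ty":0,"tz":-1.1,"ax":0,"ay":0,"az":0},{"claw":0,"tx":10,"ty":0,"tz":-1.1,"ax":0,"ay":0,"az":0},{"claw":0,"tx":15,"ty":0,"tz":-1.1,"ax":0,"ay":0,"az":0},{"claw":0,"tx":20,"ty":0,"tz":-1.1,"ax":0,"ay":0,"az":0},{"claw":0,"tx":25,"ty":0,"tz":-1.1,"ax":0,"ay":0,"az":0},{"claw":0,"tx":30,"ty":0,"tz":-1.1,"ax":0,"ay":0,"az":0},{"claw":0,"tx":35,"ty":0,"tz":-1.1,"ax":0,"ay":0,"az":0},{"claw":0,"tx":40,"ty":0,"tz":-1.1,"ax":0,"ay":0,"az":0}]'
python3 look.py wrist3 | head -1
```

```text
clock: 5.7
ee_pos: [0.5719, 0.0116, 0.0317]
ee_rot: [0.0, 0.717, 0.697, -0.0]
ft_force: [-0.1, -3.4, 3.0]
grip_width: 0.0007
grip_force: 1.6
[-0.268  0.701  0.22   2.097 -0.388  0.382  0.238] 5.75 [0.57186065 0.01256301 0.03168488] [-0.45442526 -1.4965478   2.95756771]
```

View pics/wrist3.png

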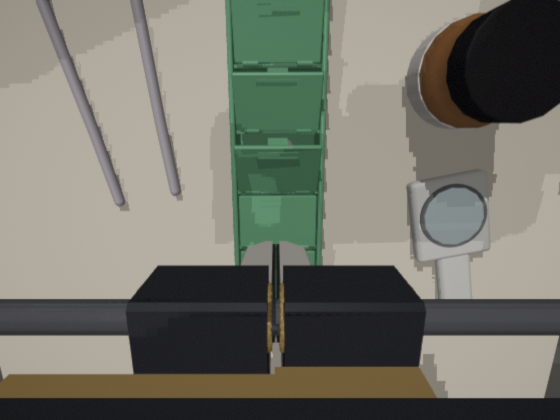

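The fingers sit at (276,250) over the end of lid 1, with later lids still ajar up to row 70. Drag is about 3 N, so I'll ease up 0.3 mm, continue, and check for box drift with the top camera.

```bash
python3 -m jog '[{"claw":0,"tx":5,"ty":0,"tz":-0.3,"ax":0,"ay":0,"az":0},{"claw":0,"tx":10,"ty":0,"tz":-0.3,"ax":0,"ay":0,"az":0},{"claw":0,"tx":15,"ty":0,"tz":-0.3,"ax":0,"ay":0,"az":0},{"claw":0,"tx":20,"ty":0,"tz":-0.3,"ax":0,"ay":0,"az":0},{"claw":0,"tx":25,"ty":0,"tz":-0.3,"ax":0,"ay":0,"az":0},{"claw":0,"tx":30,"ty":0,"tz":-0.3,"ax":0,"ay":0,"az":0},{"claw":0,"tx":35,"ty":0,"tz":-0.3,"ax":0,"ay":0,"az":0},{"claw":0,"tx":40,"ty":0,"tz":-0.3,"ax":0,"ay":0,"az":0}]'
python3 - <<'E'
from h import *
im,d,w=cloud("top"); save("top2.png",cv2.resize(im[160:300,220:420],(800,560),interpolation=cv2.INTER_CUBIC))
def g(im):
    hsv=cv2.cvtColor(im,cv2.COLOR_RGB2HSV); m=(hsv[...,0]>45)&(hsv[...,0]<90)&(hsv[...,1]>100)
    m[:200]=0; m[255:]=0; m[:,360:]=0; ys,xs=np.where(m); return xs.min(),xs.max(),ys[xs<260].mean(),ys[xs>300].mean()
print(g(np.load("top0.npz")["im"]),g(im))
E
```

```text
clock: 6.75
ee_pos: [0.573, 0.052, 0.032]
ee_rot: [-0.0, 0.717, 0.698, 0.0]
ft_force: [0.7, -2.0, 2.1]
grip_width: 0.0005
grip_force: 1.0
(np.int64(239), np.int64(340), np.float64(225.95849056603774), np.float64(229.67970204841714)) (np.int64(239), np.int64(282), np.float64(225.7157894736842), np.float64(nan))<stdin>:5: RuntimeWarning: Mean of empty slice.
  ret = ret.dtype.type(ret / rcount)
```

View pics/top2.png

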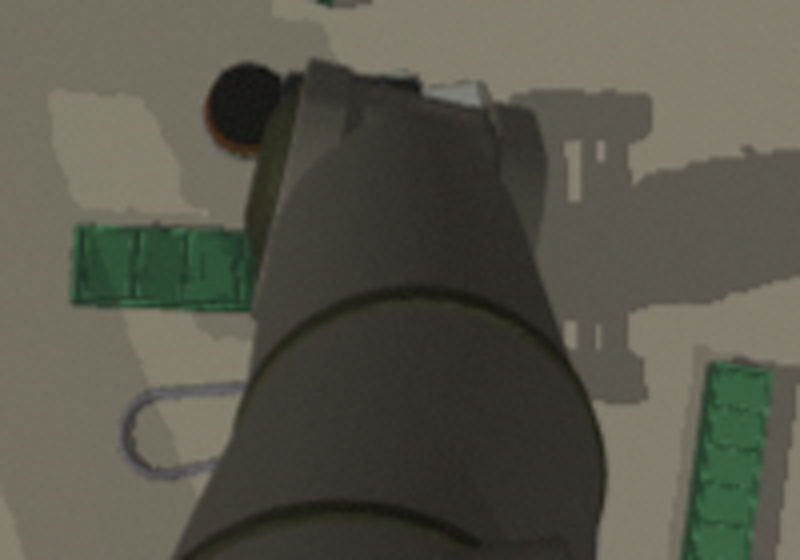

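The far end is still at crop column 72 (pixel 239 in both top views), so the box hasn't slid noticeably. Continue.

```bash
python3 -m jog '[{"claw":0,"tx":5,"ty":0,"tz":0,"ax":0,"ay":0,"az":0},{"claw":0,"tx":10,"ty":0,"tz":0,"ax":0,"ay":0,"az":0},{"claw":0,"tx":15,"ty":0,"tz":0,"ax":0,"ay":0,"az":0},{"claw":0,"tx":20,"ty":0,"tz":0,"ax":0,"ay":0,"az":0},{"claw":0,"tx":25,"ty":0,"tz":0,"ax":0,"ay":0,"az":0},{"claw":0,"tx":30,"ty":0,"tz":0,"ax":0,"ay":0,"az":0},{"claw":0,"tx":35,"ty":0,"tz":0,"ax":0,"ay":0,"az":0},{"claw":0,"tx":40,"ty":0,"tz":0,"ax":0,"ay":0,"az":0},{"claw":0,"tx":45,"ty":0,"tz":0,"ax":0,"ay":0,"az":0},{"claw":0,"tx":50,"ty":0,"tz":0,"ax":0,"ay":0,"az":0},{"claw":0,"tx":55,"ty":0,"tz":0,"ax":0,"ay":0,"az":0},{"claw":0,"tx":60,"ty":0,"tz":0,"ax":0,"ay":0,"az":0},{"claw":0,"tx":65,"ty":0,"tz":0,"ax":0,"ay":0,"az":0},{"claw":0,"tx":70,"ty":0,"tz":0,"ax":0,"ay":0,"az":0},{"claw":0,"tx":75,"ty":0,"tz":0,"ax":0,"ay":0,"az":0},{"claw":0,"tx":80,"ty":0,"tz":0,"ax":0,"ay":0,"az":0}]'
python3 look.py wrist4 | head -1
```

```text
clock: 8.8
ee_pos: [0.5751, 0.1314, 0.032]
ee_rot: [0.0, 0.717, 0.697, -0.0]
ft_force: [-0.5, -1.7, 1.5]
grip_width: 0.0005
grip_force: 1.0
[-0.494  0.718  0.26   2.057 -0.43   0.419  0.074] 8.85 [0.57509441 0.1324695  0.03196781] [-0.5779237  -1.06265134  1.89142078]
```

View pics/wrist4.png

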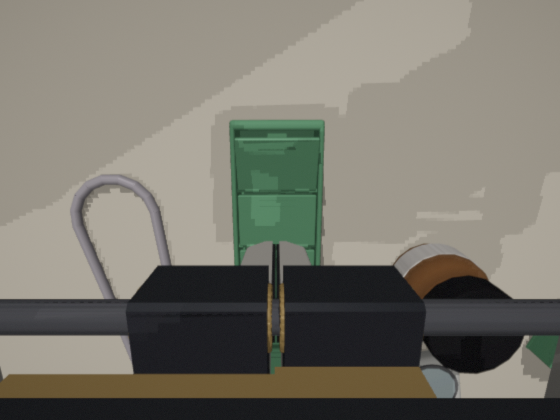

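The fingers are at (276,250), at the end of lid 5. Lid 6 is next and the end wall is at row 125, centred on the row. I'll finish the stroke and lift off.

```bash
python3 -m jog '[{"claw":0,"tx":5,"ty":0,"tz":0,"ax":0,"ay":0,"az":0},{"claw":0,"tx":10,"ty":0,"tz":0,"ax":0,"ay":0,"az":0},{"claw":0,"tx":15,"ty":0,"tz":0,"ax":0,"ay":0,"az":0},{"claw":0,"tx":20,"ty":0,"tz":0,"ax":0,"ay":0,"az":0},{"claw":0,"tx":25,"ty":0,"tz":0,"ax":0,"ay":0,"az":0},{"claw":0,"tx":30,"ty":0,"tz":0,"ax":0,"ay":0,"az":0},{"claw":0,"tx":35,"ty":0,"tz":0,"ax":0,"ay":0,"az":0},{"claw":0,"tx":40,"ty":0,"tz":0,"ax":0,"ay":0,"az":0},{"claw":0,"tx":45,"ty":0,"tz":0,"ax":0,"ay":0,"az":0},{"claw":0,"tx":50,"ty":0,"tz":0,"ax":0,"ay":0,"az":0},{"claw":0,"tx":55,"ty":0,"tz":0,"ax":0,"ay":0,"az":0},{"claw":0,"tx":60,"ty":0,"tz":0,"ax":0,"ay":0,"az":0},{"claw":0,"tx":65,"ty":0,"tz":0,"ax":0,"ay":0,"az":0},{"claw":0,"tx":68,"ty":0,"tz":0,"ax":0,"ay":0,"az":0},{"claw":0,"tx":68,"ty":0,"tz":0,"ax":0,"ay":0,"az":0}]'
python3 -m jog '[{"claw":0,"tx":0,"ty":0,"tz":-5,"ax":0,"ay":0,"az":0},{"claw":0,"tx":0,"ty":0,"tz":-40,"ax":0,"ay":0,"az":0},{"claw":0,"tx":0,"ty":0,"tz":-100,"ax":0,"ay":0,"az":0},{"claw":0,"tx":0,"ty":0,"tz":-160,"ax":0,"ay":0,"az":0},{"claw":0,"tx":-60,"ty":0,"tz":-200,"ax":0,"ay":0,"az":0},{"claw":0,"tx":-120,"ty":0,"tz":-200,"ax":0,"ay":0,"az":0},{"claw":0,"tx":-180,"ty":0,"tz":-200,"ax":0,"ay":0,"az":0},{"claw":0,"tx":-240,"ty":0,"tz":-200,"ax":0,"ay":0,"az":0},{"claw":0,"tx":-290,"ty":0,"tz":-200,"ax":0,"ay":0,"az":0},{"claw":0,"tx":-290,"ty":0,"tz":-200,"ax":0,"ay":0,"az":0},{"claw":0,"tx":-290,"ty":0,"tz":-200,"ax":0,"ay":0,"az":0}]'
python3 - <<'E'
from h import *
im,d,w=cloud("wrist"); save("wrist5.png",im)
im2,d2,w2=cloud("scene"); save("scene5.png",cv2.resize(im2[170:270,180:360],(800,444),interpolation=cv2.INTER_CUBIC))
for n,i,ww in(("wrist",im,w),("scene",im2,w2)):
    h=cv2.cvtColor(i,cv2.COLOR_RGB2HSV); m=(h[...,0]>45)&(h[...,0]<90)&(h[...,1]>80)&(abs(ww[...,1]-.08)<.15)&(abs(ww[...,0]-.573)<.05)&(ww[...,2]>.02)
    p=ww[m]; print(n,len(p))
    if len(p): print(np.percentile(p[:,2],[50,95,99]),cv2.minAreaRect((p[:,:2]*1000).astype(np.float32)))
E
```

```text
clock: 10.72
ee_pos: [0.5769, 0.2002, 0.032]
ee_rot: [-0.0, 0.716, 0.698, 0.0]
ft_force: [-0.7, 0.8, 2.4]
grip_width: 0.0004
grip_force: 0.9
clock: 12.1
ee_pos: [0.569, -0.09, 0.2321]
ee_rot: [-0.0, 0.717, 0.697, 0.0]
ft_force: [-0.4, -0.1, -0.1]
grip_width: 0.0007
grip_force: 0.0
wrist 6027
[0.03184471 0.03339531 0.32236719] ((571.8682861328125, 19.715862274169922), (152.36306762695312, 50.90620422363281), 85.11668395996094)
scene 1634
[0.03184511 0.0337932  0.03451254] ((574.5822143554688, 67.07459259033203), (269.37762451171875, 58.1613883972168), 86.02264404296875)
```

View pics/wrist5.png

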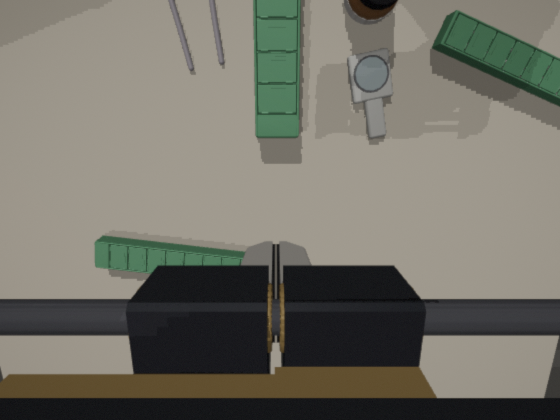

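View pics/scene5.png

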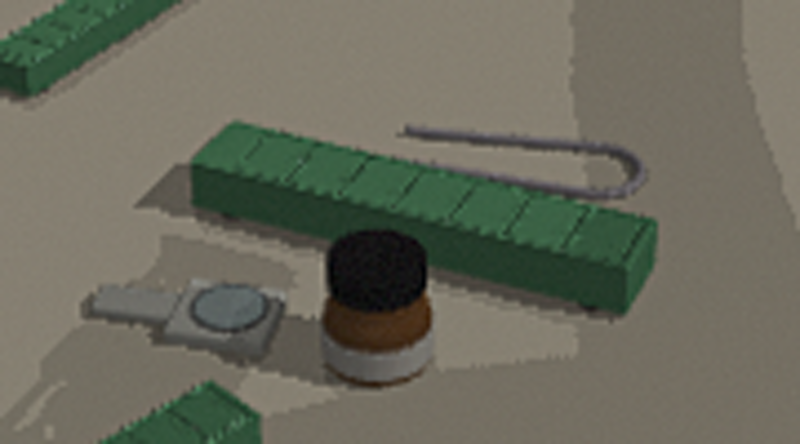

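All seven lids lie flat from (250,150) to (610,235) in the scene crop, the other things have not moved, and the hand is clear. I'm handing in.

```bash
python3 -c "
from workcell import ctrl
print(ctrl.job_done())"
```

```text
the job is handed in; nothing more can be done
None
```

I pressed all seven lids flat shut in one light stroke from the thumb rest to the far end, with the box and the other things still in place and the hand clear; the job is handed in, but no verdict came back.

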